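# Stack the vial trays on the autosampler carriers

## Task

Load the two carriers for tonight's run: on the white carrier stack the blue tray, then the orange tray on it, and the purple lid on top; on the yellow carrier stack the green tray with the grey tray on it. Nest each piece level and fully home in the one below, keep everything upright and set it down rather than dropping it, and leave the brown bottle and the clear jar where they stand.

Things in the scene. Friction and masses are not known exactly. Their poses are not given: they have to be found in the camera images.
- blue_tray_mid (a point): Blue loose tray, open top, six brown vials fixed in it. Body 54 (x) by 80 (y) mm, upright 3 mm walls, 48 tall overall incl. a 42 x 68 foot, 5 deep, under it. Mouth 48 x 74, clear to 8 mm down. Its foot nests in a tray's mouth or a carrier's pocket (3 mm play all round); on a tray it then stands 43 mm above that tray. Point: centre, 24 mm above the foot's underside. z up; half-turn symmetric. 0.12 kg.
- orange_tray_mid (a point): Orange loose tray, open top, six brown vials fixed in it. Body 54 (x) by 80 (y) mm, upright 3 mm walls, 48 tall overall incl. a 42 x 68 foot, 5 deep, under it. Mouth 48 x 74, clear to 8 mm down. Its foot nests in a tray's mouth or a carrier's pocket (3 mm play all round); on a tray it then stands 43 mm above that tray. Point: centre, 24 mm above the foot's underside. z up; half-turn symmetric. 0.12 kg.
- green_tray_mid (a point): Green loose tray, open top, six brown vials fixed in it. Body 54 (x) by 80 (y) mm, upright 3 mm walls, 48 tall overall incl. a 42 x 68 foot, 5 deep, under it. Mouth 48 x 74, clear to 8 mm down. Its foot nests in a tray's mouth or a carrier's pocket (3 mm play all round); on a tray it then stands 43 mm above that tray. Point: centre, 24 mm above the foot's underside. z up; half-turn symmetric. 0.12 kg.
- grey_tray_mid (a point): Light grey loose tray, open top, six brown vials fixed in it. Body 54 (x) by 80 (y) mm, upright 3 mm walls, 48 tall overall incl. a 42 x 68 foot, 5 deep, under it. Mouth 48 x 74, clear to 8 mm down. Its foot nests in a tray's mouth or a carrier's pocket (3 mm play all round); on a tray it then stands 43 mm above that tray. Point: centre, 24 mm above the foot's underside. z up; half-turn symmetric. 0.12 kg.
- lid_grip (a point): Purple loose lid with a white bar handle: plate 54 (x) by 80 (y) mm, 8 thick, over a 42 x 68 foot, 5 deep, that nests in a tray's mouth (3 mm play all round). Handle in the middle, 14 wide (x), 44 long (y), from 13 to 45 mm above the foot's underside. Point: in the handle, 33 mm above the foot's underside. z up; half-turn symmetric. 0.07 kg.
- white_carrier_seat (a point): White carrier, fixed, differently placed each time: base 74 (x) by 100 (y) mm, 6 thick, with a raised frame 54 x 80 outside, 48 x 74 inside, 5 high, the pocket for a tray's foot. Point: centre of the pocket's floor, 6 mm above the bench; the underside of a seated tray's foot rests at this height. z up; half-turn symmetric.
- yellow_carrier_seat (a point): Yellow carrier, fixed, differently placed each time: base 74 (x) by 100 (y) mm, 6 thick, with a raised frame 54 x 80 outside, 48 x 74 inside, 5 high, the pocket for a tray's foot. Point: centre of the pocket's floor, 6 mm above the bench; the underside of a seated tray's foot rests at this height. z up; half-turn symmetric.
- amber_bottle_mid (a point): Brown glass bottle with a white cap and label, loose, 48 mm in diameter and 100 mm tall, standing among the trays; to be left alone. This point: half-way up, on its axis.
- clear_jar_mid (a point): Clear glass jar with a red cap and a broad white label, loose, 52 mm in diameter and 75 mm tall, standing among the trays; to be left alone. This point: half-way up, on its axis.
Not all that is in view belongs to the job. There is more than one size of the part that bears white_carrier_seat; the job needs the larger.

How it is judged:
By the outcome, as a careful person would: the job done as asked, in the order asked, and still so for the second after the job is handed in, with the robot touching nothing.
It also fails if it takes over 125 s, if anything falls off the work surface, if the arm or the gripper's body presses on something with over 40 N, if the wrist force passes 120 N, or if a joint passes its speed limit or range.

## Robot

A 6-joint arm with a two-finger parallel gripper is mounted at the origin on the work surface. World frame = base frame: x ahead of the robot, y to its left, z up, the work surface at z = 0. Lengths are in mm, angles in rad, forces in N, time in s.
With the tool pointing down it reaches from about 350 to 775 mm from the base axis. Payload 7.3 kg.
Tool frame: the origin (TCP) lies at the very end of the fingers, on their centre line; the grasp point (between the pads) lies 19 mm behind it; x points along the fingers, z is the direction in which the jaws open and shut, and the axes are right-handed (so a half turn about x gives the same grasp; the last joint's range is limited). The gripper opens to 92 mm and grips with 3 to 60 N. Pads are 19 mm wide; open, the fingers measure 130 mm over their backs; the gripper's body (75 mm by 190 mm) begins 47 mm behind the grasp point.
Start: joints at [-1.348, 0.342, 1.524, -0, 1.275, -0.146], TCP at [189.284, -489.711, 226.741] pointing down, gripper open.
Joint ranges: [-2.53, 2.53], [-0.77, 2.02], [0.04, 2.7], [-1, 4.14], [0.28, 2.66], [-3.11, 3.11]. Speed limits (rad/s): [2.57, 2.57, 3.14, 3.14, 3.14, 3.14].

## Interface

Orientations are given as [roll, pitch, yaw] about the fixed x, y, z axes, in that order (R = Rz(yaw) Ry(pitch) Rx(roll)).
In Python, from plant import * gives the robot as it stands.
- The arm moves only by the tool carry_out, never from a script. Its argument "rows" is a list of rows, each a list of 4 numbers: the shift along the world's x, y, z in mm, then the turn about the world's z in degrees. In form: [[x, y, z, twist], ...]. A call has 1 to 20 rows; each row is the pose to reach, as a shift and turn from the pose measured when the call began; what a row does not reach only later rows make up. A row lasts 1/12 s, in which the tool goes at most 41.7 mm and 7.16 degrees, less where a joint would pass 70% of its speed; a pose out of reach is approached as far as the arm can. A call with a gripper value outside its range is refused whole. "hand" is the finger opening in mm, from 0 to 91.8, set as the call begins (left out, the last holds). The fingers move at their own pace and stop on an object; the grip force is fixed at half the most. Time passes only in rows, so rows that repeat a pose let the fingers close. It gives the time, the measured TCP pose, the force and the opening at its end, in the units of the state.
- get_obs(): the state, without advancing time (a new reading comes with each control period).
- capture(name): name is "side" or "top"; returns the picture (384x512x3 uint8, red, green, blue); there is no depth.
- camera_info(name): a dict with "camera_matrix" (3x3 intrinsics, pixels), "pose" (4x4, takes a point from camera to world coordinates). Camera axes: x right, y down, z forward; pixel columns grow to the right and rows downward; lengths in mm; the calibration is good to about 2 mm. A picture is of the moment at which its call begins. camera_info takes no time and is no camera call.
- close_job(): hands the job in, once; it reports no verdict.
The state is a dict: "time": time; "joint_positions": joint angles; "dq": joint speeds; "tau": joint torques, N m; "tool_pos": TCP position; "tcp_rot": TCP orientation; "contact_force": force on the tool from outside, world axes, zero at the start; "moment": the same for the moment, N m; "grip_width": finger opening in mm.
Only numpy, scipy, OpenCV 4.12 (cv2) and the standard library are available. Lean on these libraries where they do the work, as an engineer would, in place of code of your own. Each camera call takes 0.05 s, during which the arm holds its last target. There are 200 camera calls.

## Working session

There is one attempt and no reset: what is moved stays moved. The work goes in short steps, Python scripts to look and compute and a tool call to move; the robot and the scene stay as the last step left them, time stands still between calls to the robot, and variables do not carry over. Pictures are saved under pics/ and viewed, about 12 in all and at most 16, crops included, and the job is handed in when it is done.

Besides the shell and the picture viewer there is one more tool, called as name(argument=value, ...) on one line, values as JSON. carry_out: Moves the arm, as the interface text tells. Its arguments: {"type":"object","properties":{"rows":{"type":"array"},"hand":{"type":"number"}},"required":["rows"]}

```bash
ls; mkdir -p pics; python3 - <<'E'
from plant import *
import cv2,numpy as np
for n in("top","side"):
    cv2.imwrite(f"pics/{n}0.png",cv2.resize(capture(n)[:,:,::-1],(768,576),interpolation=cv2.INTER_CUBIC))
    c=camera_info(n);print(n,np.round(c["camera_matrix"],1).tolist(),np.round(c["pose"],3).tolist())
o=get_obs();print(o)
E
```

```text
pics
top [[479.3, 0.0, 254.4], [0.0, 479.3, 194.7], [0.0, 0.0, 1.0]] [[0.001, -0.998, 0.064, 384.797], [-1.0, -0.002, -0.012, -30.705], [0.012, -0.064, -0.998, 1539.625], [0.0, 0.0, 0.0, 1.0]]
side [[437.4, 0.0, 253.1], [0.0, 437.4, 193.9], [0.0, 0.0, 1.0]] [[-0.916, -0.306, 0.259, 133.117], [-0.401, 0.714, -0.574, 787.339], [-0.009, -0.63, -0.776, 1140.315], [0.0, 0.0, 0.0, 1.0]]
{'time': 0.1, 'joint_positions': array([-1.34801820e+00,  3.42611861e-01,  1.52492129e+00, -2.23700092e-05,
        1.27538439e+00, -1.45984335e-01]), 'dq': array([ 0.00104538, -0.00027331, -0.00206003,  0.00109668, -0.00257716,
        0.00179396]), 'tau': array([ 1.58471372e-03, -4.32002735e+01, -2.44694638e+01,  7.19087804e-02,
        5.27082221e-02, -4.10052382e-05]), 'tool_pos': array([ 189.18393392, -489.3434644 ,  226.13590236]), 'tcp_rot': array([3.01175342, 1.56947126, 1.80972608]), 'contact_force': array([-0.25640301, -0.3829897 ,  1.09651135]), 'moment': array([ 0.03672795, -0.00401888,  0.00992784]), 'grip_width': 91.72332440396333}
```

View pics/top0.png

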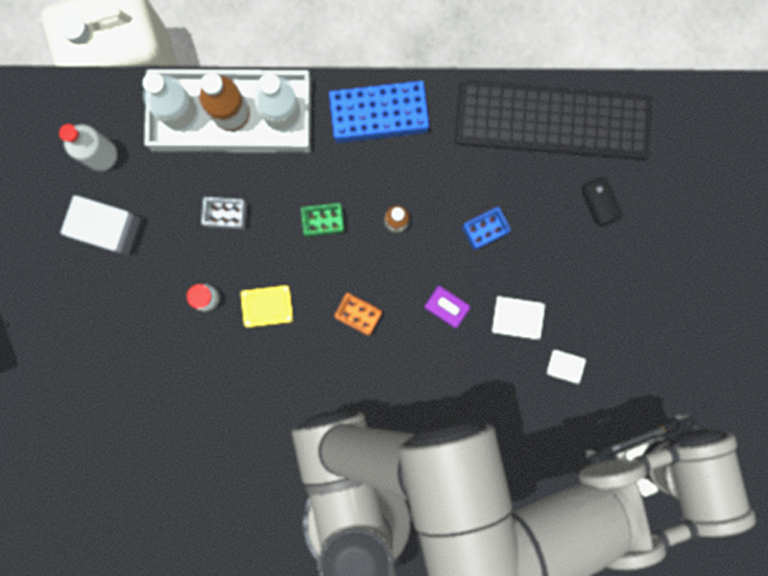

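View pics/side0.png

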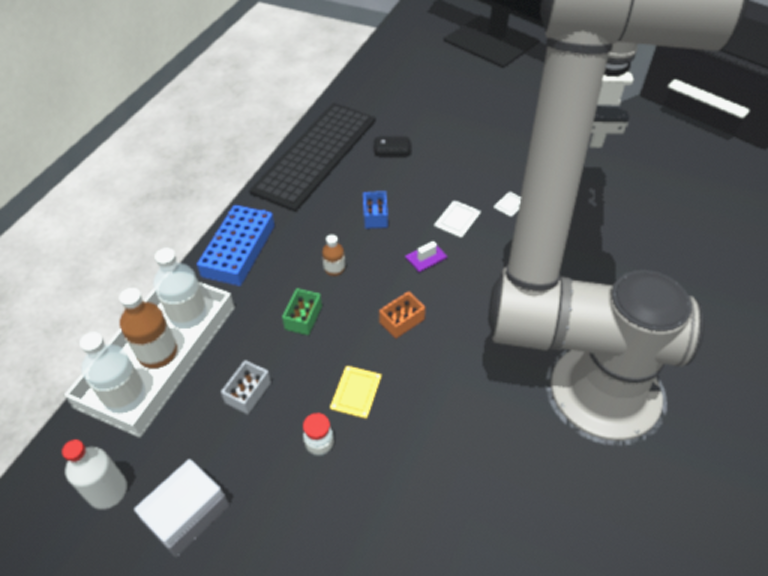

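Top view (768x576): blue tray (487,228), orange (358,313), green (322,219), grey (224,212), lid (447,307), yellow carrier (266,306). There are two white carriers, at (518,318) and (566,366). The first looks larger (about 50x40 px against 37x30), so I'll check it by measured size. The big blue rack at (379,110) and the white box at (98,222) don't belong to the job.

```bash
cat > h.py <<'E'
from plant import *
import cv2,numpy as np
from scipy.spatial.transform import Rotation as Ro
def ray(cam,px,z):
    c=camera_info(cam);K=np.array(c["camera_matrix"]);P=np.array(c["pose"])
    px=np.atleast_2d(px).astype(float)
    d=np.c_[px,np.ones(len(px))]@np.linalg.inv(K).T@P[:3,:3].T;o=P[:3,3]
    return (o+d*((z-o[2])/d[:,2])[:,None])[:,:2]
MASK={"blue":((100,110,60),(125,255,255)),"orange":((5,120,70),(17,255,255)),"green":((45,90,40),(80,255,255)),
"purple":((130,80,50),(160,255,255)),"yellow":((22,90,80),(35,255,255)),"white":((0,0,150),(180,60,255)),"grey":((0,0,85),(180,60,255))}
U=4
def find(img,col,cx,cy,zt,zb,r=24,cam="top"):
    """box pose: intersect extents of hull on planes zt (top edge) and zb (bottom edge); cx,cy in native px"""
    x0,y0=int(cx-r),int(cy-r)
    s=cv2.resize(img[y0:y0+2*r,x0:x0+2*r],None,fx=U,fy=U,interpolation=cv2.INTER_CUBIC)
    m=cv2.inRange(cv2.cvtColor(s,cv2.COLOR_RGB2HSV),*map(np.array,MASK[col]))
    cs,_=cv2.findContours(m,cv2.RETR_EXTERNAL,cv2.CHAIN_APPROX_NONE)
    k=max(cs,key=cv2.contourArea)[:,0]
    px=(k+.5)/U-.5+[x0,y0]
    A,B=ray(cam,px,zt),ray(cam,px,zb)
    (_,(w,h),a)=cv2.minAreaRect(A.astype(np.float32))
    if w<h:a+=90
    a=np.deg2rad((a+90)%180-90)          # direction of the long side
    u=np.array([[np.cos(a),np.sin(a)],[-np.sin(a),np.cos(a)]])
    lo=np.maximum((A@u.T).min(0),(B@u.T).min(0));hi=np.minimum((A@u.T).max(0),(B@u.T).max(0))
    return ((lo+hi)/2)@u,np.rad2deg(a),hi-lo
def tool():
    o=get_obs();R=Ro.from_euler("xyz",o["tcp_rot"]).as_matrix()
    return o,R
def jaw():
    o,R=tool();return np.rad2deg(np.arctan2(R[1,2],R[0,2]))
E
python3 - <<'E'
from h import *
img=capture("top")
L={"blue":("blue",487,228,48,5),"orange":("orange",358,313,48,5),"green":("green",322,219,48,5),"grey":("grey",224,212,48,5),
"lid":("purple",447,306,13,5),"yellow":("yellow",266,306,6,6),"white":("white",518,318,6,6),"white_s":("white",566,366,6,6)}
for n,(c,x,y,zt,zb) in L.items():
    p,a,s=find(img,c,x/1.5,y/1.5,zt,zb); print(n,p.round(1),"long",a.round(1),s.round(1),"R",np.hypot(*p).round())
for n,x,y,z in(("bottle",398,214,100),("jar",200,296,75)):print(n,ray("top",(x/1.5,y/1.5),z).round())
o,R=tool();print(R.round(3),jaw())
cv2.imwrite("pics/w.png",cv2.resize(img[185:265,290:400,::-1],None,fx=7,fy=7,interpolation=cv2.INTER_CUBIC))
E
```

```text
blue [ 618.6 -269.8] long -63.7 [86.1 62.3] R 675.0
orange [435.7   0.8] long 62.5 [88.1 61.2] R 436.0
green [636.1  76.9] long -83.9 [87.7 59. ] R 641.0
grey [650.7 287.6] long 86.3 [85.7 62.3] R 711.0
lid [ 452.8 -188.3] long 56.3 [87.8 61.8] R 490.0
yellow [453.5 196.9] long -83.0 [109.3  84.1] R 494.0
white [ 429.5 -340.8] long 81.4 [106.7  80.8] R 548.0
white_s [ 326.  -441.7] long 73.4 [75.2 57.3] R 549.0
bottle [[635. -81.]]
jar [[470. 321.]]
[[-0.     0.933  0.361]
 [ 0.001  0.361 -0.933]
 [-1.     0.    -0.001]] -68.86775425546234
```

View pics/w.png

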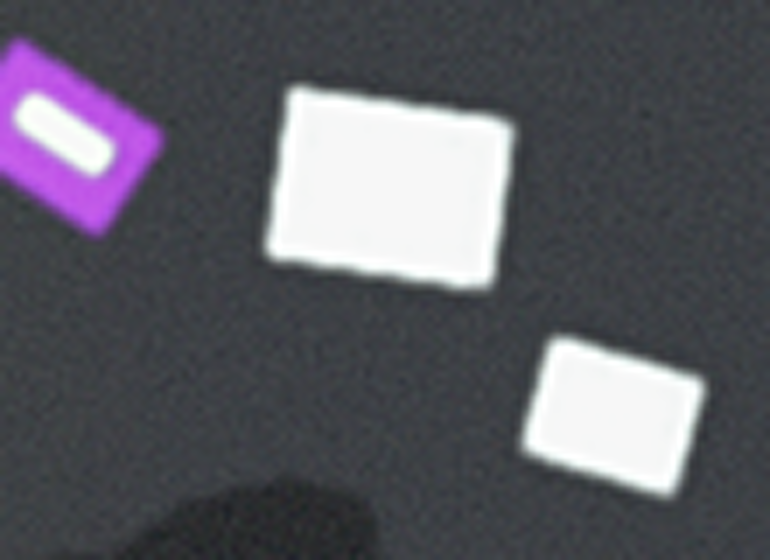

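The larger white carrier is the one at (518,318). It measures 107x81 mm against 75x57 for the small one, with a uniform blur excess of about 7 mm in all the measurements. Moving to hover over the blue tray.

carry_out(rows=[[429.5,219.5,-106,95],[429.5,219.5,-106,95],[429.5,219.5,-106,95],[429.5,219.5,-106,95],[429.5,219.5,-106,95],[429.5,219.5,-106,95],[429.5,219.5,-106,95],[429.5,219.5,-106,95],[429.5,219.5,-106,95],[429.5,219.5,-106,95],[429.5,219.5,-106,95],[429.5,219.5,-106,95],[429.5,219.5,-106,95],[429.5,219.5,-106,95],[429.5,219.5,-106,95],[429.5,219.5,-106,95],[429.5,219.5,-106,95]], hand=91.8)

```text
time: 1.57
tool_pos: [618.4, -270.2, 120.2]
tcp_rot: [2.889, 1.57, -2.94]
contact_force: [-0.6, 0.6, 0.1]
grip_width: 91.9
```

```bash
python3 - <<'E'
from h import *
print(jaw())
for n in("top","side"):
    I=capture(n)
    p=(325,152) if n=="top" else (250,139)
    cv2.imwrite(f"pics/{n}1.png",cv2.resize(I[p[1]-60:p[1]+60,p[0]-60:p[0]+60,::-1],None,fx=5,fy=5,interpolation=cv2.INTER_CUBIC))
E
python3 -c "
import cv2,numpy as np
cv2.imwrite('pics/b1.png',cv2.resize(np.hstack([cv2.imread('pics/%s1.png'%n) for n in('top','side')]),(800,400)))"
```

```text
26.019954260401917
```

View pics/b1.png

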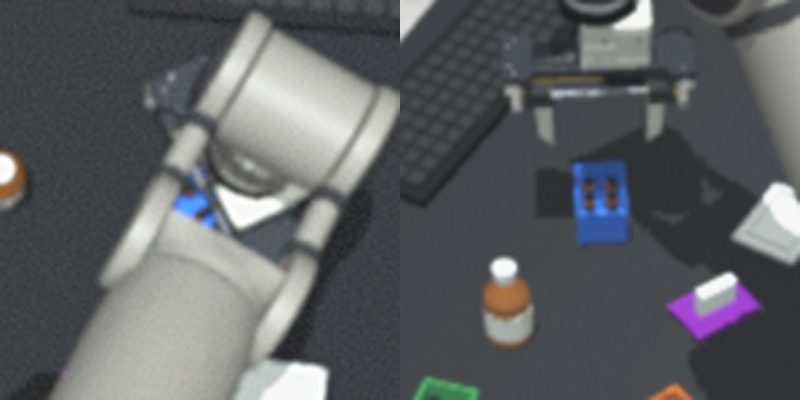

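The side crop shows the fingers straddling the blue tray, centred on it (fingers at 545 and 655, tray at 600). Lowering.

carry_out(rows=[[0,0,-40,0.2],[0,0,-80,0.2],[0,0,-100,0.2],[0,0,-108,0.2],[0,0,-108,0.2],[0,0,-108,0.2]])

```text
time: 2.17
tool_pos: [619.0, -271.0, 13.6]
tcp_rot: [-1.563, 1.569, -1.106]
contact_force: [0.3, -0.1, 0.3]
grip_width: 91.9
```

carry_out(rows=[[0,0,0,0],[0,0,0,0],[0,0,0,0],[0,0,0,0],[0,0,0,0],[0,0,0,0],[0,0,0,0],[0,0,0,0],[0,0,0,0],[0,0,0,0]], hand=40)

```text
time: 3.0
tool_pos: [619.1, -271.0, 13.9]
tcp_rot: [-1.465, 1.569, -1.008]
contact_force: [-0.9, 1.5, 3.0]
grip_width: 53.9
```

carry_out(rows=[[0,0,10,0],[0,0,40,0],[0,0,70,0],[0,0,70,0]])

```text
time: 3.33
tool_pos: [622.2, -272.7, 90.9]
tcp_rot: [-1.05, 1.559, -0.592]
contact_force: [1.8, -0.2, 0.4]
grip_width: 54.0
```

```bash
python3 - <<'E'
from h import *
print(jaw(),get_obs()["tool_pos"])
I=capture("side");cv2.imwrite("pics/s2.png",cv2.resize(I[80:200,180:330,::-1],None,fx=5,fy=5,interpolation=cv2.INTER_CUBIC))
E
```

```text
26.208207760676817 [ 622.17629325 -272.69489582   90.91910739]
```

View pics/s2.png

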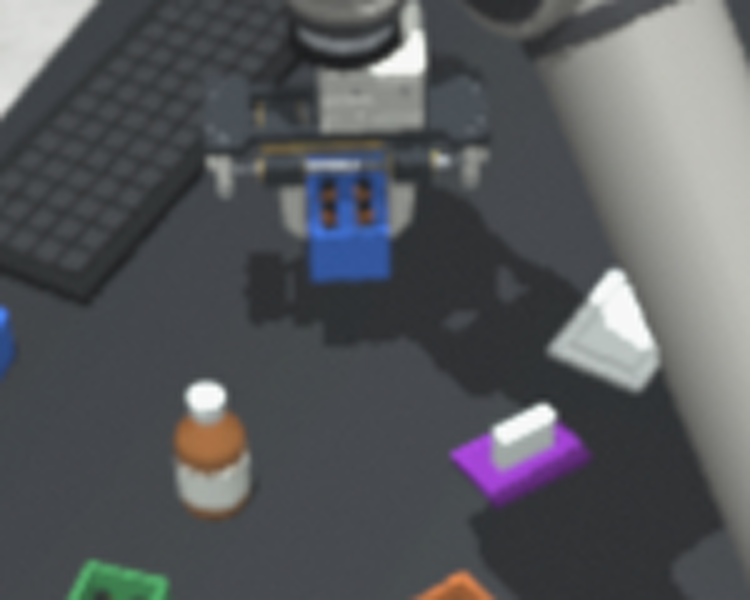

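carry_out(rows=[[-40,-14,0,-7],[-80,-28,0,-14],[-120,-42,0,-21],[-160,-56,0,-28],[-192.9,-69.4,0,-34.8],[-192.9,-69.4,-15,-34.8],[-192.9,-69.4,-30,-34.8],[-192.9,-69.4,-30,-34.8],[-192.9,-69.4,-30,-34.8],[-192.9,-69.4,-30,-34.8],[-192.9,-69.4,-30,-34.8]])

```text
time: 4.3
tool_pos: [428.9, -341.6, 58.8]
tcp_rot: [-1.037, 1.561, -1.186]
contact_force: [0.2, 0.9, 0.0]
grip_width: 54.1
```

```bash
python3 - <<'E'
from h import *
print(jaw(),get_obs()["tool_pos"])
I=capture("side");J=capture("top")
a=cv2.resize(I[100:200,250:400,::-1],(600,400),interpolation=cv2.INTER_CUBIC)
cv2.imwrite("pics/s3.png",a)
E
```

```text
-8.550057526871788 [ 428.90964691 -341.60224121   58.79404077]
```

View pics/s3.png

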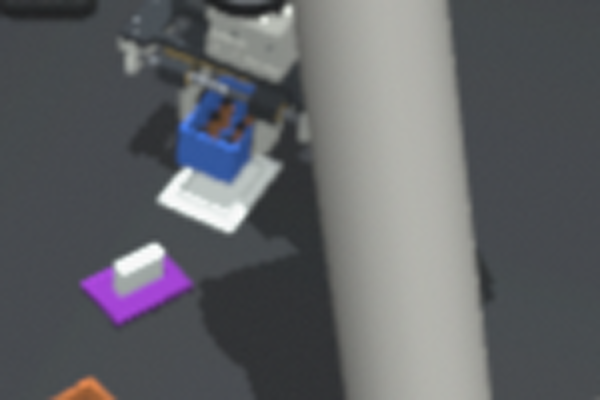

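The side view shows the blue tray held upright over the larger white carrier. I'll lower it with a force check.

carry_out(rows=[[0.4,-0.4,-15,0],[0.4,-0.4,-27,0],[0.4,-0.4,-31,0],[0.4,-0.4,-33,0],[0.4,-0.4,-35,0],[0.4,-0.4,-35,0],[0.4,-0.4,-35,0]])

```text
time: 4.98
tool_pos: [429.6, -342.2, 24.3]
tcp_rot: [-1.0, 1.56, -1.149]
contact_force: [-0.4, 0.5, -0.9]
grip_width: 54.1
```

carry_out(rows=[[0,0,-1,0],[0,0,-2,0],[0,0,-3,0],[0,0,-4,0],[0,0,-4,0],[0,0,-4,0]])

```text
time: 5.48
tool_pos: [429.5, -342.2, 20.3]
tcp_rot: [-1.002, 1.56, -1.151]
contact_force: [-0.3, -0.6, -0.8]
grip_width: 53.6
```

carry_out(rows=[[0,0,-0.5,0],[0,0,-1,0],[0,0,-1,0],[0,0,-1,0]])

```text
time: 5.82
tool_pos: [429.6, -342.3, 20.1]
tcp_rot: [-1.0, 1.56, -1.149]
contact_force: [-1.2, 1.3, 7.4]
grip_width: 54.0
```

carry_out(rows=[[0,0,0,0],[0,0,0,0],[0,0,0,0],[0,0,0,0],[0,0,0,0],[0,0,0,0],[0,0,0,0],[0,0,0,0]], hand=91.8)

```text
time: 6.48
tool_pos: [429.5, -342.3, 20.0]
tcp_rot: [-1.0, 1.56, -1.15]
contact_force: [0.6, -0.1, 1.1]
grip_width: 91.7
```

carry_out(rows=[[0,0,25,0],[0,0,60,0],[0,0,100,0],[6,342.5,100,-19],[6,342.5,100,-19],[6,342.5,100,-19],[6,342.5,100,-19],[6,342.5,100,-19],[6,342.5,100,-19],[6,342.5,100,-19],[6,342.5,100,-19],[6,342.5,100,-19],[6,342.5,100,-19],[6,342.5,100,-19],[6,342.5,100,-19]])

```text
time: 7.73
tool_pos: [435.8, -0.8, 120.1]
tcp_rot: [-0.982, 1.559, -1.463]
contact_force: [-0.1, -0.3, -1.2]
grip_width: 91.9
```

```bash
python3 - <<'E'
from h import *
print(jaw(),get_obs()["tool_pos"])
I=capture("side");J=capture("top")
p,a,s=find(J,"blue",518/1.5,315/1.5,54,11,r=20);print("blue",p,a,s)
print("white",find(J,"white",518/1.5,318/1.5,6,6))
a=cv2.resize(I[100:260,220:400,::-1],(675,600),interpolation=cv2.INTER_CUBIC)
cv2.imwrite("pics/s4.png",a)
E
```

```text
-27.571130447570887 [435.79835833  -0.77092972 120.08005069]
blue [ 429.03910101 -343.70547821] 82.0676498413086 [80.70789683 48.27009101]
white (array([ 429.49419056, -340.6292989 ]), np.float64(81.3385009765625), array([106.31016958,  80.78634987]))
```

View pics/s4.png

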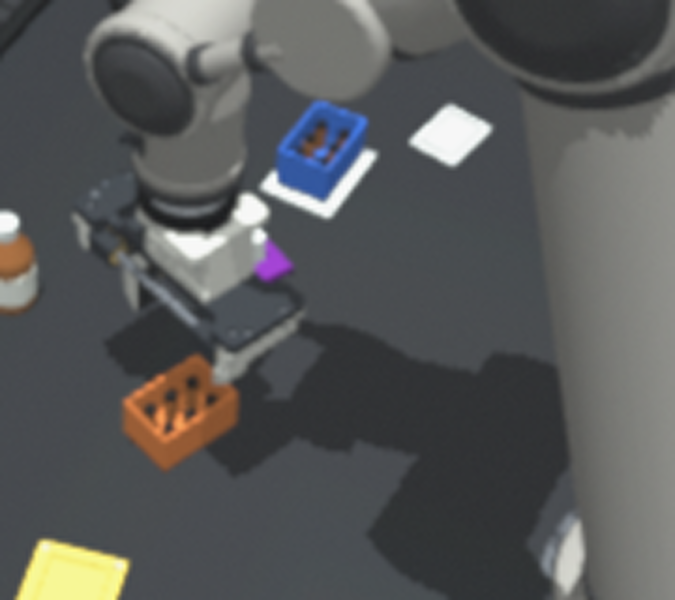

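Blue contacted at 20.1 mm with 7 N, which is the seat height expected from the grasp. It stands upright in the white carrier. Next is the orange tray.

carry_out(rows=[[-0.1,1.6,-40,0],[-0.1,1.6,-80,0],[-0.1,1.6,-100,0],[-0.1,1.6,-106,0],[-0.1,1.6,-106,0],[-0.1,1.6,-106,0]])

```text
time: 8.33
tool_pos: [436.3, -0.3, 14.6]
tcp_rot: [-0.943, 1.559, -1.427]
contact_force: [-0.3, -1.2, 0.6]
grip_width: 91.9
```

carry_out(rows=[[0,0,0,0],[0,0,0,0],[0,0,0,0],[0,0,0,0],[0,0,0,0],[0,0,0,0],[0,0,0,0],[0,0,0,0],[0,0,0,0],[0,0,0,0]], hand=40)

```text
time: 9.17
tool_pos: [436.2, -0.2, 14.8]
tcp_rot: [-0.949, 1.559, -1.433]
contact_force: [-2.0, 0.6, 6.3]
grip_width: 53.7
```

carry_out(rows=[[0,0,10,0],[0,0,40,0],[0,0,80,0],[0,0,105,0],[0,0,105,0],[0,0,105,0]])

```text
time: 9.67
tool_pos: [436.9, -0.3, 120.7]
tcp_rot: [-0.717, 1.558, -1.201]
contact_force: [-0.2, -0.1, -2.3]
grip_width: 54.0
```

carry_out(rows=[[-7.3,-341.7,0,19],[-7.3,-341.7,0,19],[-7.3,-341.7,0,19],[-7.3,-341.7,0,19],[-7.3,-341.7,0,19],[-7.3,-341.7,0,19],[-7.3,-341.7,0,19],[-7.3,-341.7,0,19],[-7.3,-341.7,-15,19],[-7.3,-341.7,-35,19],[-7.3,-341.7,-42,19],[-7.3,-341.7,-42,19],[-7.3,-341.7,-42,19],[-7.3,-341.7,-42,19]])

```text
time: 10.83
tool_pos: [430.0, -341.1, 79.0]
tcp_rot: [-0.713, 1.558, -0.864]
contact_force: [-0.2, -1.0, -1.3]
grip_width: 54.2
```

```bash
python3 - <<'E'
from h import *
print(jaw(),get_obs()["tool_pos"])
I=capture("side")
cv2.imwrite("pics/s5.png",cv2.resize(I[90:180,250:370,::-1],None,fx=6,fy=6,interpolation=cv2.INTER_CUBIC))
E
```

```text
-8.642507778167047 [ 429.98027333 -341.13552399   79.00690151]
```

View pics/s5.png

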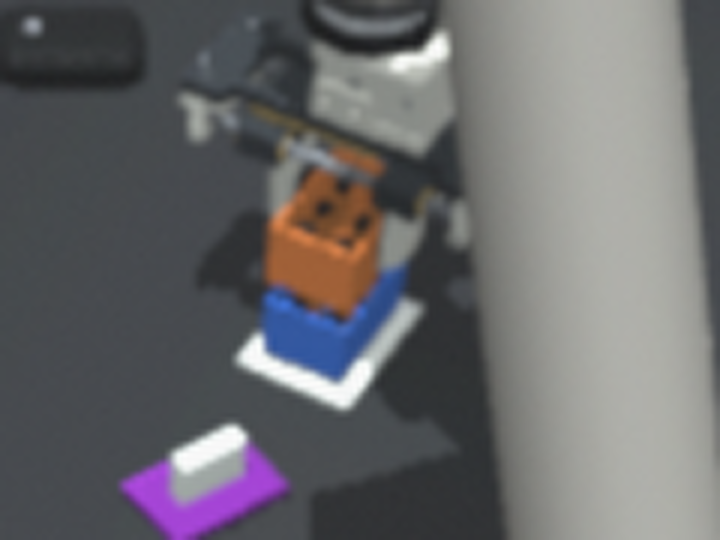

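Orange lines up over blue (left edges at x≈267, front corner at ≈350). Lowering.

carry_out(rows=[[-0.3,-0.7,-4,0],[-0.3,-0.7,-7,0],[-0.3,-0.7,-9,0],[-0.3,-0.7,-11,0],[-0.3,-0.7,-12,0],[-0.3,-0.7,-12,0]])

```text
time: 11.38
tool_pos: [429.8, -341.9, 67.2]
tcp_rot: [-0.714, 1.558, -0.864]
contact_force: [0.4, -0.4, -1.1]
grip_width: 53.8
```

carry_out(rows=[[0,0,-1,0],[0,0,-2,0],[0,0,-3,0],[0,0,-3,0],[0,0,-3,0]])

```text
time: 11.8
tool_pos: [429.7, -342.0, 64.1]
tcp_rot: [-0.713, 1.558, -0.864]
contact_force: [-0.1, 0.3, -0.7]
grip_width: 53.9
```

carry_out(rows=[[0,0,-0.5,0],[0,0,-1,0],[0,0,-1,0],[0,0,-1,0]])

```text
time: 12.13
tool_pos: [429.8, -342.0, 63.9]
tcp_rot: [-0.719, 1.557, -0.869]
contact_force: [-1.7, 1.7, 5.8]
grip_width: 54.1
```

carry_out(rows=[[0,0,0,0],[0,0,0,0],[0,0,0,0],[0,0,0,0],[0,0,0,0],[0,0,0,0],[0,0,0,0],[0,0,0,0]], hand=91.8)

```text
time: 12.8
tool_pos: [429.8, -342.0, 63.9]
tcp_rot: [-0.718, 1.557, -0.869]
contact_force: [-0.4, -0.0, 0.2]
grip_width: 91.6
```

carry_out(rows=[[0,0,25,0],[0,0,60,0],[0,0,80,0],[23,153.8,80,-25],[23,153.8,80,-25],[23,153.8,80,-25],[23,153.8,80,-25],[23,153.8,80,-25],[23,153.8,30,-25],[23,153.8,20,-25],[23,153.8,20,-25],[23,153.8,20,-25],[23,153.8,20,-25]])

```text
time: 13.88
tool_pos: [453.5, -189.0, 84.9]
tcp_rot: [-0.639, 1.556, -1.227]
contact_force: [-0.5, 0.6, 0.0]
grip_width: 92.2
```

```bash
python3 - <<'E'
from h import *
print(jaw(),get_obs()["tool_pos"])
I=capture("side")
cv2.imwrite("pics/s6.png",cv2.resize(I[90:200,240:390,::-1],None,fx=5,fy=5,interpolation=cv2.INTER_CUBIC))
E
```

```text
-33.643131013945386 [ 453.51193263 -188.98680268   84.93328752]
```

View pics/s6.png

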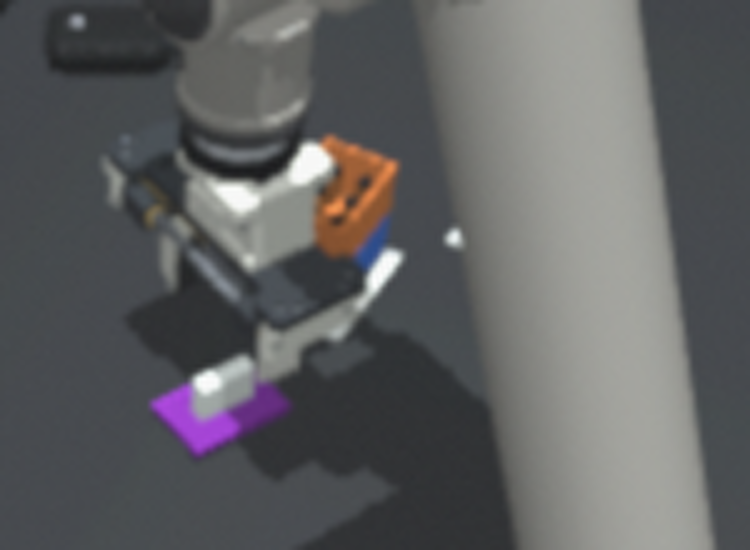

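Orange is seated (contact at 63.9 against 63.8 expected). The lid handle lies between the fingers, and the stack is about 55 mm clear of the gripper body. Gripping the handle.

carry_out(rows=[[-0.7,0.7,-30,0],[-0.7,0.7,-55,0],[-0.7,0.7,-64,0],[-0.7,0.7,-67,0],[-0.7,0.7,-67,0],[-0.7,0.7,-67,0],[-0.7,0.7,-67,0]])

```text
time: 14.52
tool_pos: [453.9, -189.0, 19.6]
tcp_rot: [-0.517, 1.553, -1.105]
contact_force: [-0.2, 0.2, 0.9]
grip_width: 92.0
```

carry_out(rows=[[0,0,0,0],[0,0,0,0],[0,0,0,0],[0,0,0,0],[0,0,0,0],[0,0,0,0],[0,0,0,0],[0,0,0,0],[0,0,0,0],[0,0,0,0],[0,0,0,0],[0,0,0,0],[0,0,0,0],[0,0,0,0]], hand=5)

```text
time: 15.68
tool_pos: [453.7, -188.8, 19.7]
tcp_rot: [-0.535, 1.554, -1.122]
contact_force: [-1.4, 1.1, 4.0]
grip_width: 13.2
```

carry_out(rows=[[0,0,10,0],[0,0,40,0],[0,0,80,0],[0,0,120,0],[0,0,130,0],[0,0,130,0],[0,0,130,0]])

```text
time: 16.27
tool_pos: [453.6, -188.7, 149.6]
tcp_rot: [-0.514, 1.553, -1.101]
contact_force: [-0.8, 0.2, -0.7]
grip_width: 13.8
```

```bash
python3 - <<'E'
from h import *
print(jaw(),get_obs()["tool_pos"])
J=capture("top")
p,a,s=find(J,"orange",518/1.5,310/1.5,97,54,r=20);print("orange",p,a,s)
E
```

```text
-33.64699743958127 [ 453.5536636  -188.74922237  149.55740775]
orange [ 425.24170652 -350.52309595] 89.23268127441406 [59.63324962 59.21740889]
```

carry_out(rows=[[-23.7,-152.6,0,25],[-23.7,-152.6,0,25],[-23.7,-152.6,0,25],[-23.7,-152.6,0,25],[-23.7,-152.6,0,25],[-23.7,-152.6,0,25],[-23.7,-152.6,-12,25],[-23.7,-152.6,-25,25],[-23.7,-152.6,-25,25],[-23.7,-152.6,-25,25],[-23.7,-152.6,-25,25]])

```text
time: 17.23
tool_pos: [429.4, -340.1, 123.4]
tcp_rot: [-0.591, 1.556, -0.742]
contact_force: [0.6, -0.3, -0.6]
grip_width: 13.9
```

```bash
python3 - <<'E'
from h import *
print(jaw(),get_obs()["tool_pos"])
I=capture("side")
cv2.imwrite("pics/s7.png",cv2.resize(I[70:170,250:370,::-1],None,fx=6,fy=6,interpolation=cv2.INTER_CUBIC))
E
```

```text
-8.617310031427662 [ 429.44836678 -340.10657421  123.37397995]
```

View pics/s7.png

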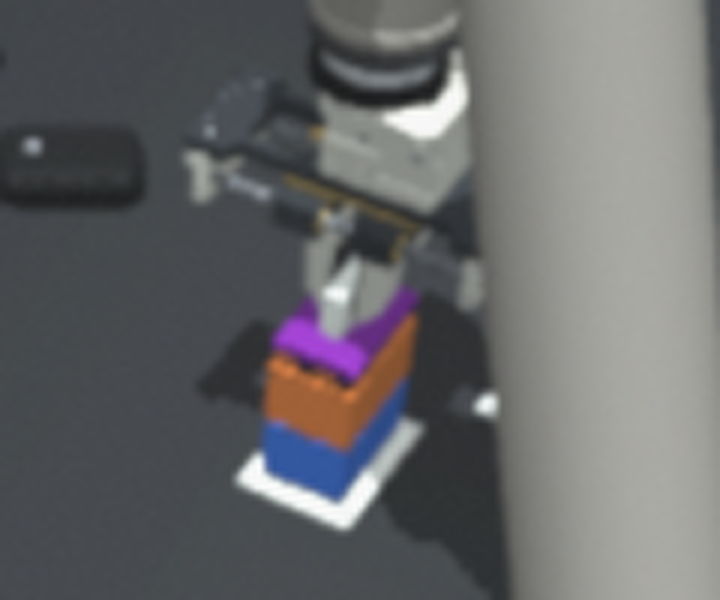

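In the side view the lid sits about 8 crop px to the right of the orange edge, so I'll quantify that before lowering.

```bash
python3 - <<'E'
from h import *
I=capture("side");x0,y0=285,115
s=cv2.resize(I[y0:y0+45,x0:x0+45],None,fx=8,fy=8,interpolation=cv2.INTER_CUBIC)
H=cv2.cvtColor(s,cv2.COLOR_RGB2HSV)
u=Ro.from_euler("z",81.4,degrees=True).as_matrix()[:2,:2]  # local x=long, y=short
c=camera_info("side");K=np.array(c["camera_matrix"]);P=np.linalg.inv(np.array(c["pose"]))
def proj(w):
    q=K@(P[:3,:3]@w+P[:3,3]);return q[:2]/q[2]
for col,cen,zt,zb in(("purple",(429.4,-340.1),116.7,108.7),("orange",(429.9,-341.3),97,54),("blue",(429.7,-341),54,11)):
    m=cv2.inRange(H,*map(np.array,MASK[col]))
    if col=="purple": print(int(m.sum()/255))
    cs,_=cv2.findContours(m,cv2.RETR_EXTERNAL,cv2.CHAIN_APPROX_NONE)
    k=max(cs,key=cv2.contourArea)[:,0];px=(k+.5)/8-.5+[x0,y0]
    E=np.array([proj(np.r_[np.array(cen)+u@np.array([a*40,b*27]),z]) for a in(-1,1) for b in(-1,1) for z in(zt,zb)])
    print(col,"meas L,R,bottom(x,y)",px[:,0].min().round(2),px[:,0].max().round(2),px[px[:,1].argmax()].round(2),"exp",E[:,0].min().round(2),E[:,0].max().round(2),E[E[:,1].argmax()].round(2))
E
```

```text
10946
purple meas L,R,bottom(x,y) 294.44 319.81 [307.44 133.19] exp 295.32 320.05 [309.2 133.2]
orange meas L,R,bottom(x,y) 293.81 318.94 [306.44 143.69] exp 294.29 319.41 [307.77 144.43]
blue meas L,R,bottom(x,y) 293.06 317.56 [305.19 152.44] exp 293.55 318.14 [306.74 153.09]
```

Lid, orange and blue all match their expected image positions with the same residual (differences ≤0.4 px, about 1 mm). The apparent shift is perspective, so I'm lowering.

carry_out(rows=[[0.4,-1,-4,0],[0.4,-1,-6,0],[0.4,-1,-8,0],[0.4,-1,-9,0],[0.4,-1,-9,0],[0.4,-1,-9,0]])

```text
time: 17.83
tool_pos: [430.0, -341.7, 114.9]
tcp_rot: [-0.601, 1.554, -0.752]
contact_force: [-0.1, 0.4, -0.2]
grip_width: 13.7
```

carry_out(rows=[[0,0,-1,0],[0,0,-2,0],[0,0,-3,0],[0,0,-3,0],[0,0,-3,0]])

```text
time: 18.25
tool_pos: [430.0, -341.7, 111.9]
tcp_rot: [-0.601, 1.555, -0.751]
contact_force: [0.1, 0.2, 0.1]
grip_width: 13.9
```

carry_out(rows=[[0,0,-0.5,0],[0,0,-1,0],[0,0,-1,0],[0,0,-1,0]])

```text
time: 18.58
tool_pos: [430.1, -341.8, 111.6]
tcp_rot: [-0.605, 1.554, -0.755]
contact_force: [-0.6, 0.7, 5.6]
grip_width: 13.9
```

carry_out(rows=[[0,0,0,0],[0,0,0,0],[0,0,0,0],[0,0,0,0],[0,0,0,0],[0,0,0,0],[0,0,0,0],[0,0,0,0],[0,0,0,0]], hand=91.8)

```text
time: 19.33
tool_pos: [430.1, -341.8, 111.6]
tcp_rot: [-0.608, 1.554, -0.758]
contact_force: [-0.0, 0.9, -0.8]
grip_width: 69.0
```

carry_out(rows=[[0,0,25,0],[0,0,60,0],[0,0,85,0],[206,418.6,85,14.7],[206,418.6,85,14.7],[206,418.6,85,14.7],[206,418.6,85,14.7],[206,418.6,85,14.7],[206,418.6,85,14.7],[206,418.6,85,14.7],[206,418.6,85,14.7],[206,418.6,85,14.7],[206,418.6,85,14.7],[206,418.6,85,14.7],[206,418.6,85,14.7],[206,418.6,45,14.7],[206,418.6,8,14.7],[206,418.6,8,14.7],[206,418.6,8,14.7]])

```text
time: 20.92
tool_pos: [634.8, 76.5, 118.1]
tcp_rot: [-0.797, 1.558, -0.692]
contact_force: [-0.5, -0.3, 1.0]
grip_width: 91.8
```

```bash
python3 - <<'E'
from h import *
print(jaw(),get_obs()["tool_pos"])
I=capture("side")
cv2.imwrite("pics/s8.png",cv2.resize(I[70:300,150:410,::-1],None,fx=2.6,fy=2.6,interpolation=cv2.INTER_CUBIC))
E
```

```text
6.0666147681080895 [634.76378522  76.54931961 118.13639038]
```

View pics/s8.png

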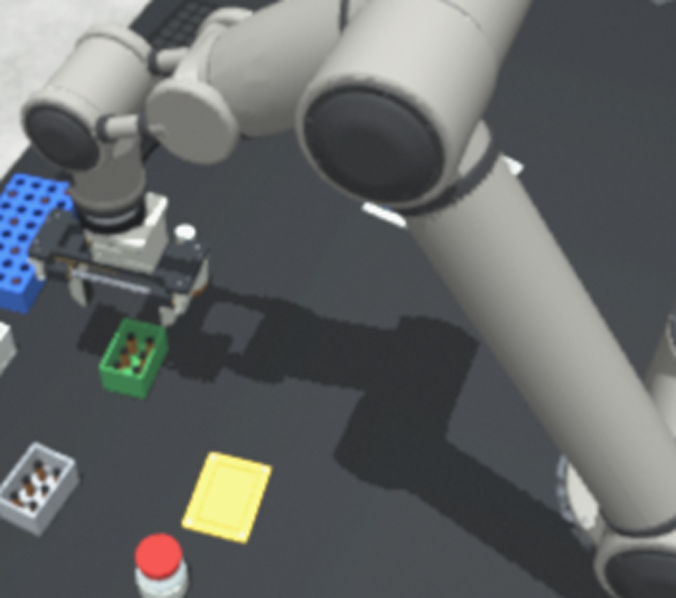

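The lid released at home height (111.6 against 111.7 expected). The fingers straddle the green tray.

carry_out(rows=[[1.3,0.4,-40,0],[1.3,0.4,-80,0],[1.3,0.4,-98,0],[1.3,0.4,-104,0],[1.3,0.4,-104,0],[1.3,0.4,-104,0]])

```text
time: 21.47
tool_pos: [639.8, 76.6, 19.5]
tcp_rot: [-0.495, 1.55, -0.39]
contact_force: [0.7, 0.0, -0.2]
grip_width: 91.9
```

carry_out(rows=[[0,0,0,0],[0,0,0,0],[0,0,0,0],[0,0,0,0],[0,0,0,0],[0,0,0,0],[0,0,0,0],[0,0,0,0],[0,0,0,0],[0,0,0,0]], hand=40)

```text
time: 22.3
tool_pos: [639.4, 76.6, 19.5]
tcp_rot: [-0.514, 1.55, -0.409]
contact_force: [-3.7, 0.1, 4.7]
grip_width: 53.8
```

carry_out(rows=[[0,0,10,0],[0,0,40,0],[0,0,80,0],[0,0,90,0],[0,0,90,0],[0,0,90,0]])

```text
time: 22.8
tool_pos: [639.7, 76.6, 109.9]
tcp_rot: [-0.485, 1.549, -0.38]
contact_force: [0.8, -0.7, -1.2]
grip_width: 54.2
```

```bash
python3 - <<'E'
from h import *
print(jaw(),get_obs()["tool_pos"]);J=capture("top")
print(find(J,"purple",518/1.5,305/1.5,105,97))
E
```

```text
6.032272835366861 [639.71893641  76.59450913 109.93537132]
(array([ 430.04006661, -343.77481421]), np.float64(81.2218017578125), array([83.72554677, 60.238481  ]))
```

carry_out(rows=[[-186.1,119.7,0,1],[-186.1,119.7,0,1],[-186.1,119.7,0,1],[-186.1,119.7,0,1],[-186.1,119.7,0,1],[-186.1,119.7,0,1],[-186.1,119.7,-30,1],[-186.1,119.7,-60,1],[-186.1,119.7,-64,1],[-186.1,119.7,-64,1],[-186.1,119.7,-64,1],[-186.1,119.7,-64,1]])

```text
time: 23.85
tool_pos: [453.7, 196.3, 45.3]
tcp_rot: [-0.497, 1.551, -0.375]
contact_force: [0.6, -0.5, -1.5]
grip_width: 54.1
```

```bash
python3 - <<'E'
from h import *
o,R=tool();print(jaw(),o["tool_pos"],"tilt deg",np.rad2deg(R[:2,0]).round(2))
I=capture("side")
cv2.imwrite("pics/s9.png",cv2.resize(I[200:310,180:310,::-1],None,fx=5,fy=5,interpolation=cv2.INTER_CUBIC))
E
```

```text
7.000197645951184 [453.70851881 196.26590175  45.33493769] tilt deg [ 1.08 -0.43]
```

View pics/s9.png

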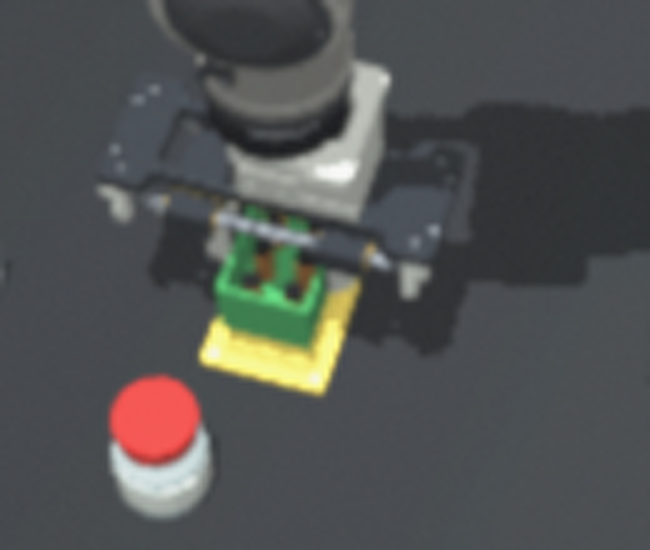

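Green is over the yellow carrier, and the tool tilt is only about 1.1°, the same as at the grasp, so the tray is level. Lowering.

carry_out(rows=[[0,0,-8,0],[0,0,-12,0],[0,0,-15,0],[0,0,-17,0],[0,0,-17,0],[0,0,-17,0]])

```text
time: 24.4
tool_pos: [453.7, 196.3, 28.4]
tcp_rot: [-0.49, 1.55, -0.368]
contact_force: [-0.6, 0.5, -1.2]
grip_width: 54.2
```

carry_out(rows=[[0,0,-1,0],[0,0,-2,0],[0,0,-2.5,0],[0,0,-2.5,0],[0,0,-2.5,0]])

```text
time: 24.82
tool_pos: [453.7, 196.3, 25.9]
tcp_rot: [-0.49, 1.55, -0.368]
contact_force: [-1.1, -0.3, -0.6]
grip_width: 53.8
```

carry_out(rows=[[0,0,-0.5,0],[0,0,-1,0],[0,0,-1,0],[0,0,-1,0]])

```text
time: 25.15
tool_pos: [453.8, 196.3, 25.5]
tcp_rot: [-0.478, 1.55, -0.355]
contact_force: [-1.1, 0.9, 5.6]
grip_width: 53.9
```

carry_out(rows=[[0,0,0,0],[0,0,0,0],[0,0,0,0],[0,0,0,0],[0,0,0,0],[0,0,0,0],[0,0,0,0],[0,0,0,0]], hand=91.8)

```text
time: 25.82
tool_pos: [453.8, 196.3, 25.5]
tcp_rot: [-0.478, 1.55, -0.356]
contact_force: [-0.4, -0.5, -0.4]
grip_width: 91.7
```

carry_out(rows=[[0,0,25,0],[0,0,60,0],[0,0,95,0],[197,91.3,95,-10.7],[197,91.3,95,-10.7],[197,91.3,95,-10.7],[197,91.3,95,-10.7],[197,91.3,95,-10.7],[197,91.3,95,-10.7],[197,91.3,95,-10.7],[197,91.3,95,-10.7],[197,91.3,95,-10.7],[197,91.3,95,-10.7],[197,91.3,95,-10.7]])

```text
time: 26.98
tool_pos: [650.2, 287.3, 121.3]
tcp_rot: [-0.467, 1.55, -0.532]
contact_force: [-0.0, -0.2, 0.2]
grip_width: 91.5
```

```bash
python3 - <<'E'
from h import *
o,R=tool();print(jaw(),o["tool_pos"],"tilt deg",np.rad2deg(R[:2,0]).round(2))
I=capture("side");J=capture("top")
print(find(J,"green",266/1.5,303/1.5,54,11,r=20))
print(find(J,"purple",518/1.5,305/1.5,105,97))
a=cv2.resize(I[200:300,130:270,::-1],(560,400),interpolation=cv2.INTER_CUBIC)
cv2.imwrite("pics/s10.png",a)
E
```

```text
-3.7004136882167304 [650.1566543  287.34195634 121.27647861] tilt deg [ 1.04 -0.61]
(array([452.43571005, 200.79993801]), np.float64(-82.5560245513916), array([82.66670635, 49.89658206]))
(array([ 429.85127189, -343.50968744]), np.float64(81.60498809814453), array([83.50784345, 60.47863158]))
```

View pics/s10.png

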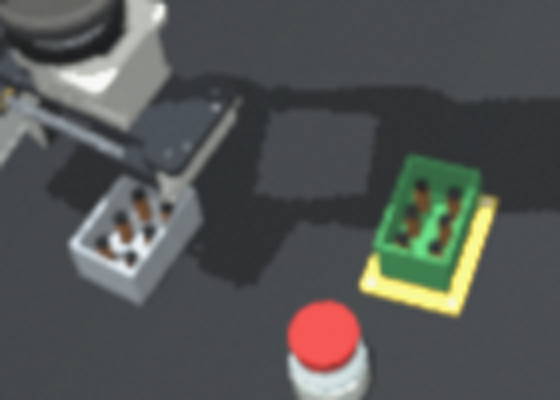

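Green is seated (contact at 25.5, as expected) and upright in the yellow carrier. Now the grey tray.

carry_out(rows=[[0.5,0.3,-40,0],[0.5,0.3,-80,0],[0.5,0.3,-98,0],[0.5,0.3,-104,0],[0.5,0.3,-104,0],[0.5,0.3,-104,0],[0.5,0.3,-104,0]])

```text
time: 27.67
tool_pos: [652.4, 288.2, 19.9]
tcp_rot: [-0.325, 1.546, -0.39]
contact_force: [-0.7, -0.1, 1.1]
grip_width: 92.2
```

carry_out(rows=[[0,0,0,0],[0,0,0,0],[0,0,0,0],[0,0,0,0],[0,0,0,0],[0,0,0,0],[0,0,0,0],[0,0,0,0],[0,0,0,0],[0,0,0,0]], hand=40)

```text
time: 28.5
tool_pos: [652.0, 288.3, 20.0]
tcp_rot: [-0.346, 1.547, -0.41]
contact_force: [-2.7, -0.2, 4.2]
grip_width: 53.9
```

carry_out(rows=[[0,0,10,0],[0,0,40,0],[0,0,80,0],[0,0,105,0],[0,0,105,0],[0,0,105,0]])

```text
time: 29.0
tool_pos: [653.4, 288.5, 127.6]
tcp_rot: [-0.226, 1.543, -0.291]
contact_force: [0.5, -0.0, -1.8]
grip_width: 53.8
```

carry_out(rows=[[-199.8,-90.8,0,10.7],[-199.8,-90.8,0,10.7],[-199.8,-90.8,0,10.7],[-199.8,-90.8,0,10.7],[-199.8,-90.8,0,10.7],[-199.8,-90.8,0,10.7],[-199.8,-90.8,0,10.7],[-199.8,-90.8,-20,10.7],[-199.8,-90.8,-42,10.7],[-199.8,-90.8,-42,10.7],[-199.8,-90.8,-42,10.7],[-199.8,-90.8,-42,10.7]])

```text
time: 30.0
tool_pos: [454.4, 197.9, 85.8]
tcp_rot: [-0.223, 1.543, -0.101]
contact_force: [-0.1, 0.6, -1.1]
grip_width: 53.4
```

```bash
python3 - <<'E'
from h import *
o,R=tool();print(jaw(),o["tool_pos"],"tilt deg",np.rad2deg(R[:2,0]).round(2))
I=capture("side")
cv2.imwrite("pics/s11.png",cv2.resize(I[190:300,180:310,::-1],None,fx=5,fy=5,interpolation=cv2.INTER_CUBIC))
E
```

```text
6.989249541517097 [454.43823092 197.93123538  85.76118694] tilt deg [ 1.6  -0.16]
```

View pics/s11.png

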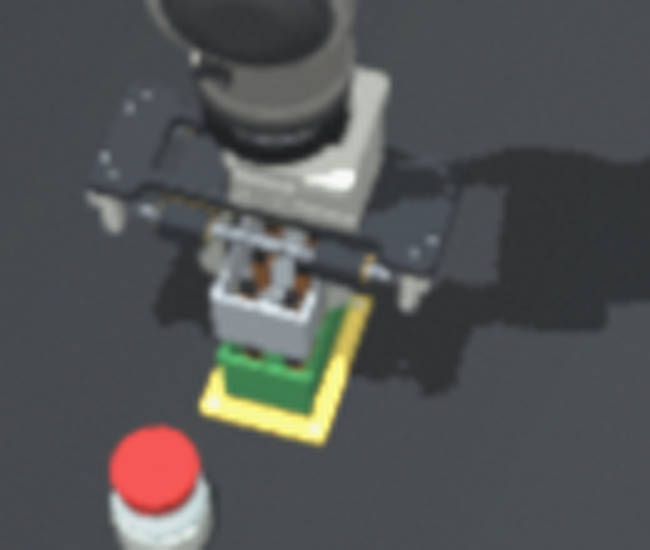

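Grey is aligned over green. Lowering.

carry_out(rows=[[-0.8,-0.3,-5,0],[-0.8,-0.3,-9,0],[-0.8,-0.3,-12,0],[-0.8,-0.3,-14,0],[-0.8,-0.3,-14,0],[-0.8,-0.3,-14,0]])

```text
time: 30.55
tool_pos: [453.8, 197.7, 72.1]
tcp_rot: [-0.213, 1.542, -0.091]
contact_force: [-0.2, -0.2, -1.4]
grip_width: 53.9
```

carry_out(rows=[[0,0,-1,0],[0,0,-2,0],[0,0,-2.5,0],[0,0,-2.5,0],[0,0,-2.5,0]])

```text
time: 30.97
tool_pos: [453.8, 197.7, 69.6]
tcp_rot: [-0.212, 1.542, -0.09]
contact_force: [0.3, -1.0, -0.8]
grip_width: 53.8
```

carry_out(rows=[[0,0,-0.5,0],[0,0,-1,0],[0,0,-1,0],[0,0,-1,0]])

```text
time: 31.3
tool_pos: [453.9, 197.8, 69.1]
tcp_rot: [-0.207, 1.542, -0.085]
contact_force: [-1.8, -0.2, 5.6]
grip_width: 53.8
```

carry_out(rows=[[0,0,0,0],[0,0,0,0],[0,0,0,0],[0,0,0,0],[0,0,0,0],[0,0,0,0],[0,0,0,0],[0,0,0,0]], hand=91.8)

```text
time: 31.97
tool_pos: [453.8, 197.7, 69.0]
tcp_rot: [-0.208, 1.542, -0.085]
contact_force: [0.3, 0.7, -0.2]
grip_width: 91.5
```

carry_out(rows=[[0,0,25,0],[0,0,60,0],[0,0,100,0],[0,0,140,0],[0,-40,170,0],[-20,-80,180,0],[-30,-120,180,0],[-40,-160,180,0],[-40,-200,180,0],[-40,-240,180,0],[-40,-240,180,0],[-40,-240,180,0],[-40,-240,180,0]])

```text
time: 33.05
tool_pos: [413.8, -42.0, 248.9]
tcp_rot: [-0.184, 1.542, -0.063]
contact_force: [-0.3, 0.2, 0.1]
grip_width: 91.8
```

```bash
python3 - <<'E'
from h import *
I=capture("side");J=capture("top")
print(find(J,"grey",266/1.5,300/1.5,97,54,r=17),find(J,"purple",518/1.5,305/1.5,105,97))
a=cv2.resize(I[180:310,150:310,::-1],(400,325),interpolation=cv2.INTER_CUBIC)
b=cv2.resize(I[80:210,240:400,::-1],(400,325),interpolation=cv2.INTER_CUBIC)
c=cv2.resize(J[120:250,100:260,::-1],(400,275),interpolation=cv2.INTER_CUBIC);d=cv2.resize(J[120:250,240:400,::-1],(400,275),interpolation=cv2.INTER_CUBIC)
cv2.imwrite("pics/f.png",np.vstack([np.hstack([a,b]),np.hstack([c,d])]))
E
```

```text
(array([449.40502889, 195.29648755]), np.float64(-86.78522610664368), array([84.58403131, 70.89208869])) (array([ 430.01523418, -343.67576484]), np.float64(81.01154327392578), array([83.6432952 , 60.13838828]))
```

View pics/f.png

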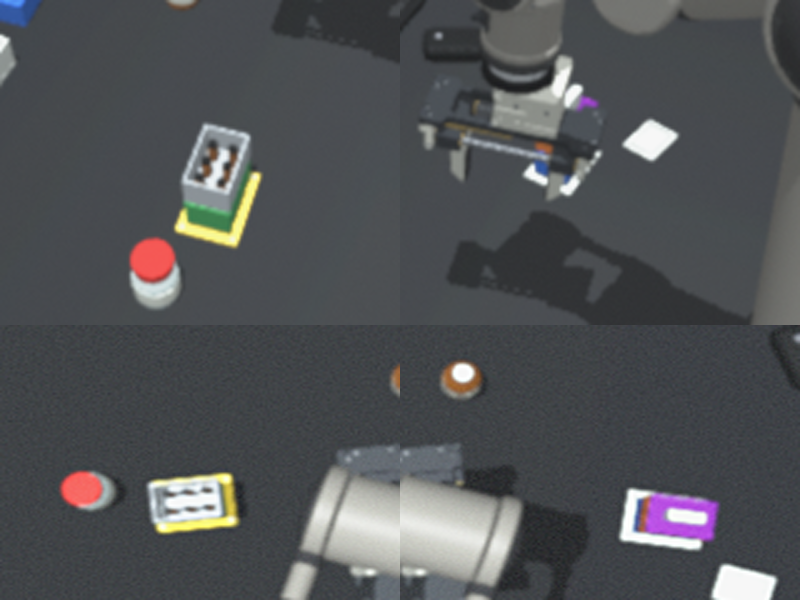

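The grey-on-green stack is level and the jar and bottle are undisturbed, but the gripper hides the white stack. I'll move the arm back near its start pose for a last look.

carry_out(rows=[[-215,-445,0,0],[-215,-445,0,0],[-215,-445,0,0],[-215,-445,0,0],[-215,-445,0,0],[-215,-445,0,0],[-215,-445,0,0],[-215,-445,0,0],[-215,-445,0,0],[-215,-445,0,0],[-215,-445,0,0],[-215,-445,0,0],[-215,-445,0,0],[-215,-445,0,0],[-215,-445,0,0]])

```text
time: 34.4
tool_pos: [200.3, -484.6, 248.5]
tcp_rot: [-0.132, 1.542, -0.007]
contact_force: [0.2, 1.7, 1.2]
grip_width: 91.5
```

```bash
python3 - <<'E'
from h import *
I=capture("side");J=capture("top")
cv2.imwrite("pics/f2.png",np.hstack([cv2.resize(x,(400,400),interpolation=cv2.INTER_CUBIC) for x in(I[100:180,270:350,::-1],I[210:290,190:270,::-1])]))
for n,x,y,z in(("bottle",398,214,100),("jar",200,296,75)):
    pass
E
```

```text
(no output)
```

View pics/f2.png

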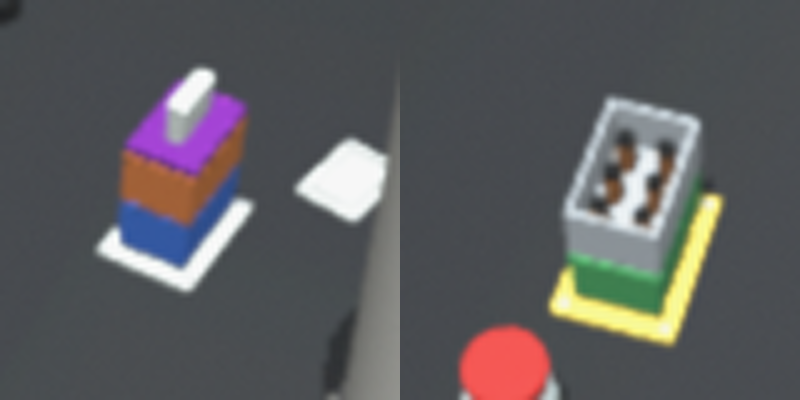

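Both stacks are nested, level and aligned: purple, orange and blue on the white carrier, grey and green on the yellow one. Handing in.

```bash
python3 -c "
from plant import *
print(close_job())"
```

```text
the job is handed in; nothing more can be done
None
```

Both carriers are loaded and the job is handed in at about 34 s of the 125 s allowed. The larger white carrier holds blue, then orange, then the purple lid. The yellow carrier holds green with grey on it.

**Seating:** each piece met its seat within 0.2 mm of the height worked out from its grasp, with about 6–7 N of contact. None showed any contact on the way in. The last side view shows both stacks level, aligned and with no gaps, and the arm clear of them. The bottle and jar looked undisturbed, by eye only.

**Checks that disagreed:**
- **Top camera:** it put blue, green and the lid 2–4 mm further out than their release poses. I put this down to colour-mask bias against the bright carriers and partly hidden edges. I trusted the release poses and the force-free insertions instead.
- **Grey tray:** the final top-camera measurement was unusable because the mask merged with the yellow carrier.
- **Orange tray:** the one top-camera measurement, taken while the lid was held, was blocked by the arm.
- **Tool tilt:** it drifted to about 1.6° by the end. The tilt was about the same at grasp and at release, so the pieces were set down level.

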